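# Board carrier up the inspection ramp

### The job

Set the grey circuit-board carrier into the open foot of the inspection ramp's channel, nose uphill, and push it up the ramp, under the hold-down lips, until you feel its nose seat on the sprung stop. Press it home firmly but without ramming the stop, ease off, and leave it flat in the channel, still touching the stop. Leave the other things on the bench where they are.

Things in the scene. Friction and masses are not known exactly. Their poses are not given: they have to be found in the camera images.
- carrier_center (a point): Centre of the carrier, 18 mm above its underside: grey plastic, about 250 g, 100 mm long (x; nose at +x), base plate 8 mm thick, 70 mm wide (64 mm over the last 8 mm at each end), and on it a clamp body 44 mm wide (y), 100 mm long, top 36 mm above the underside, with a dark green circuit board on top. z up. Grip it across the 44 mm body. End faces are plain, 36 mm high, 44 mm wide.
- carrier_nose (a point): Middle of the lower edge of the carrier's nose face (the end clad with a bright steel plate): 50 mm towards its +x and 18 mm below its centre. The carrier lies at one of three places on the bench, turned up to 0.6 rad from the world's x.
- ramp: Fixed aluminium ramp, 270 mm long, 104 mm wide; origin on the bench under its middle, x level and pointing uphill, z up. Its sliding surface rises at 8 degrees towards +x from the foot. Friction holds the carrier on it when let go; sliding the carrier up takes about 2 to 5 N.
- ramp_foot (a point): Lower end of the ramp's sliding surface, middle: 135 mm behind the ramp's origin (-x) and 10 mm above the bench; axes as the ramp's (level). The side guides, 9 mm high above the surface, are 85 mm apart here and narrow to 75 mm at 120 mm up the slope, and stay so above. The carrier is laid in here, below the lips.
- ramp_lips (a point): On the sliding surface, middle, 125 mm up the slope from the foot: here the hold-down lips begin. From here up they stand over both sides of the channel, undersides 11.5 mm and tops 15.5 mm above the surface, 58 mm open between them. The carrier cannot be laid in from above here: its base plate slides under the lips, its body between them.
- stop_block: Steel block across the channel, 50 mm wide, 32 high, 20 long, 215 to 235 mm up the slope. Origin: middle of its downhill face's lower edge; x uphill along the slope, z square to it. Through it, 18 mm above the surface, runs a screw with a round rubber nose: the stop. The nose sticks out downhill 14 to 64 mm, differently each time and not measured: feel for it. Seat it by pushing with 10 to 14 N.
- stop_bore (a point): Middle of the stop block's downhill face, 18 mm above the sliding surface, where the screw comes out; axes as the stop block's. The rubber nose, 18 mm across, yields by up to 6 mm at 3 N per mm, and is rigid beyond. Over 15 N on it is ramming. The push includes the 2 to 5 N that sliding takes. When the carrier is let go its friction on the ramp holds it on the slightly pressed nose if one eases off slowly.
- flux_jar: Bystander: glass jar with a black cap, 56 mm across, 55 mm high; origin under its middle.
- tin: Bystander: plain low tin, 60 mm across, 45 mm high; origin under its middle.
- tweezers: Bystander: steel tweezers, 120 x 10 mm, 7 mm high, lying along its x; origin under its middle.
- screwdriver: Bystander: black-handled screwdriver, 160 mm long, lying along its x; origin under its middle.
- phone: Bystander: black phone lying flat, 150 mm (its x) x 72 mm x 8 mm; origin under its middle.
- screw_dish: Bystander: shallow steel dish, 72 mm across, 22 mm high; origin under its middle.
- solvent: Bystander: small white bottle, 48 mm across, 120 mm high; origin under its middle.
Mind the look-alikes: they are no part of the job. What is shaped like the part that bears carrier_center but yellow is not meant.

How it is judged (in metres and radians):
On the way, in this order (a step that is already met when the one before it is completed fails the run):
1. the carrier lies flat in the channel, nose uphill, below or just under the lips, short of the stop (y of carrier_nose in the frame of stop_block between -0.009 and 0.009 m and z of carrier_nose in the frame of stop_block between -0.004 and 0.004 m and angle between the z axis of carrier_center and the z axis of stop_block, either way round below 0.05 rad and x of carrier_nose in the frame of stop_block between -0.26 and -0.08 m and x of carrier_center in the frame of stop_block below -0.125 m), for 0.2 s.
2. the carrier's nose bears on the stop with more than 4 N for 0.15 s (y of carrier_nose in the frame of stop_block between -0.009 and 0.009 m and z of carrier_nose in the frame of stop_block between -0.004 and 0.004 m and angle between the z axis of carrier_center and the z axis of stop_block, either way round below 0.05 rad and contact force between carrier and stop_block above 4 N), for 0.15 s.
At the end, for the whole second after the job is handed in: The carrier is at rest in the channel, nose uphill and still touching the stop's nose (over 0.2 N), within 9 mm of the block's middle across, within 4 mm of the sliding surface, flat to it within 0.05 rad and in line with it within 0.1 rad (y of carrier_nose in the frame of stop_block between -0.009 and 0.009 m and z of carrier_nose in the frame of stop_block between -0.004 and 0.004 m and angle between the z axis of carrier_center and the z axis of stop_block, either way round below 0.05 rad and contact force between carrier and stop_block above 0.2 N and x of carrier_nose in the frame of stop_block above -0.07 m and angle between the x axis of carrier_center and the x axis of stop_block, either way round below 0.1 rad and x of carrier_center in the frame of stop_block below -0.05 m and linear speed of carrier below 0.01 m/s).
It fails at once if the carrier is rammed on the stop (more than 15 N) (contact force between carrier and stop_block above 15 N).
It fails at once if a bystander is moved by more than 30 mm (distance of any of flux_jar, tin, tweezers, screwdriver, phone, screw_dish, solvent from where it was at the start of the episode above 0.03 m).
It also fails if it takes over 64 s, if anything falls off the work surface, if the arm or the gripper's body presses on something with over 40 N, if the wrist force passes 120 N, or if a joint passes its speed limit or range.

### The arm

A 6-joint arm with a two-finger parallel gripper is mounted at the origin on the work surface. World frame = base frame: x ahead of the robot, y to its left, z up, the work surface at z = 0. Lengths are in mm, angles in rad, forces in N, time in s.
With the tool pointing down it reaches from about 350 to 975 mm from the base axis. Payload 7.1 kg.
Tool frame: the origin (TCP) lies at the very end of the fingers, on their centre line; the grasp point (between the pads) lies 19 mm behind it; y points along the fingers, z is the direction in which the jaws open and shut, and the axes are right-handed (so a half turn about y gives the same grasp; the last joint's range is limited). The gripper opens to 88 mm and grips with 3 to 60 N. Pads are 20 mm wide; open, the fingers measure 115 mm over their backs; the gripper's body (75 mm by 178 mm) begins 61 mm behind the grasp point.
Start: joints at [-1.12, 0.423, 1.63, -0, 1.089, -0.019], TCP at [282.956, -557.262, 222.675] pointing down, gripper open.
Joint ranges: [-3, 3], [-0.9, 2.11], [0.09, 2.58], [-1.31, 4.45], [0.11, 2.69], [-2.54, 2.54]. Speed limits (rad/s): [2.39, 2.39, 3.01, 3.14, 3.14, 3.14].

### API

Orientations are given as a rotation vector (axis times angle).
In Python, from workcell import ctrl gives the robot as it stands.
- The arm moves only by the shell command python3 -m jog 'ROWS'. ROWS is JSON, a list of rows, each a list of 3 entries, a list of its own where there are three numbers: the opening, from 0 (shut) to 1 (fully open), then the shift along the tool's x, y, z in cm, then the turn, a rotation vector about the tool's x, y, z in rad. In form: [[claw, [dx, dy, dz], [wx, wy, wz]], ...]. A call has 1 to 8 rows; each row is the pose to reach, as a shift and turn from the pose commanded when the call began, along the tool's axes at that moment; what a row does not reach only later rows make up. A row lasts 1/10 s, in which the tool goes at most 50 mm and 8.59 degrees, less where a joint would pass 70% of its speed; a pose out of reach is approached as far as the arm can. A call with a gripper value outside its range is refused whole. The fingers move at their own pace and stop on an object; the grip force is fixed at half the most. Time passes only in rows, so rows that repeat a pose let the fingers close. It gives the time, the measured TCP pose, the force and the opening at its end, in the units of the state.
- ctrl.get_obs(): the state, without advancing time (a new reading comes with each control period).
- ctrl.get_image(name): name is "scene" or "side" or "wrist"; returns a dict with "color" (400x640x3 uint8, red, green, blue), "z_map" (400x640 float32, mm along the optical axis (not along the pixel's ray), 0 where there is no reading), "fx", "fy", "cx", "cy" (pixels), "pose" (4x4, takes a point from camera to world coordinates). Camera axes: x right, y down, z forward; pixel columns grow to the right and rows downward; lengths in mm; the calibration is good to about 2 mm. A picture is of the moment at which its call begins.
- ctrl.close_job(): hands the job in, once; it reports no verdict.
The state is a dict: "t": time; "qpos": joint angles; "qvel": joint speeds; "joint_torque": joint torques, N m; "ee_pos": TCP position; "orientation": TCP orientation; "ft_force": force on the tool from outside, world axes, zero at the start; "moment": the same for the moment, N m; "width": finger opening in mm.
Only numpy, scipy, OpenCV 4.12 (cv2) and the standard library are available. Lean on these libraries where they do the work, as an engineer would, in place of code of your own. Each camera call takes 0.05 s, during which the arm holds its last target.

## Working session

There is one attempt and no reset: what is moved stays moved. The work goes in short steps, Python scripts to look and compute and a shell command to move; the robot and the scene stay as the last step left them, time stands still between calls to the robot, and variables do not carry over. Pictures are saved under pics/ and viewed, and the job is handed in when it is done.

```bash
mkdir -p pics; ls; cat > h.py <<'E'
import numpy as np, cv2, json
from workcell import ctrl
def save(cam,fn):
    im=ctrl.get_image(cam); cv2.imwrite('pics/'+fn+'.png',im['color'][...,::-1]); np.savez('pics/'+fn+'.npz',**im); return im
def load(fn): return np.load('pics/'+fn+'.npz')
def pt(im,u,v,r=0):
    z=im['z_map']; z=z[v-r:v+r+1,u-r:u+r+1]; z=np.median(z[z>0])
    p=np.array([(u-im['cx'])/im['fx']*z,(v-im['cy'])/im['fy']*z,z,1]); return (im['pose']@p)[:3]
def cloud(im):
    z=im['z_map']; v,u=np.mgrid[0:400,0:640]
    P=np.stack([(u-im['cx'])/im['fx']*z,(v-im['cy'])/im['fy']*z,z,np.ones_like(z)],-1)
    W=(P@im['pose'].T)[...,:3]; W[z<=0]=np.nan; return W
def crop(fn,x0,y0,x1,y1,s,out):
    a=cv2.imread('pics/'+fn+'.png')[y0:y1,x0:x1]; cv2.imwrite('pics/'+out+'.png',cv2.resize(a,None,fx=s,fy=s,interpolation=cv2.INTER_CUBIC))
E
python3 - <<'E'
from h import *
for c in ['scene','side','wrist']: 
    im=save(c,c+'0'); print(c,im['pose'].round(2).tolist())
print(ctrl.get_obs())
E
```

```text
pics
scene [[0.49, 0.6, -0.64, 1157.61], [0.87, -0.33, 0.36, -312.2], [0.0, -0.73, -0.68, 675.02], [0.0, 0.0, 0.0, 1.0]]
side [[-0.86, -0.36, 0.36, 133.26], [-0.51, 0.58, -0.63, 795.52], [0.02, -0.73, -0.69, 907.21], [0.0, 0.0, 0.0, 1.0]]
wrist [[0.45, -0.85, -0.27, 355.52], [-0.89, -0.43, -0.13, -519.95], [-0.0, 0.3, -0.95, 385.06], [0.0, 0.0, 0.0, 1.0]]
{'t': 0.15, 'qpos': array([-1.11998990e+00,  4.23698027e-01,  1.63050992e+00, -1.92047600e-05,
        1.08859238e+00, -1.90176558e-02]), 'qvel': array([-0.00033427, -0.00225405, -0.00450026,  0.00065336,  0.00130202,
        0.00150739]), 'joint_torque': array([ 6.36093273e-05, -5.44985354e+01, -2.73919004e+01,  6.43938663e-02,
        2.04621098e-02, -4.76289472e-05]), 'ee_pos': array([ 282.77441237, -556.88342572,  222.06161074]), 'orientation': array([-0.46934004,  1.96103953, -1.95866967]), 'ft_force': array([ 1.44118465,  0.2558493 , -1.12003992]), 'moment': array([-0.04452534, -0.01765613,  0.00451355]), 'width': 88.07816021012351}
```

View pics/scene0.png

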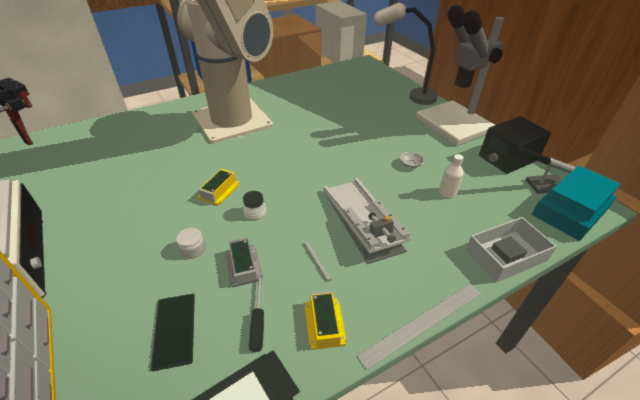

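View pics/side0.png

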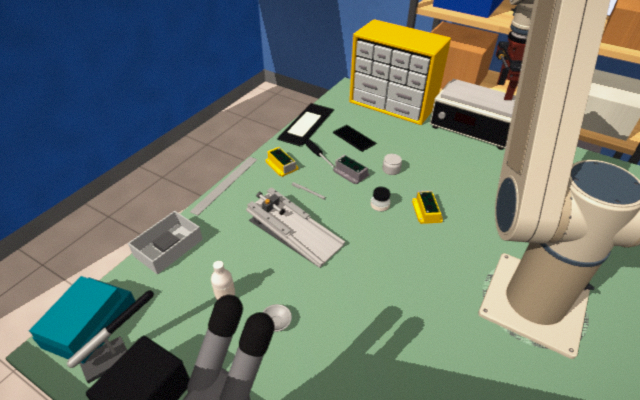

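View pics/wrist0.png

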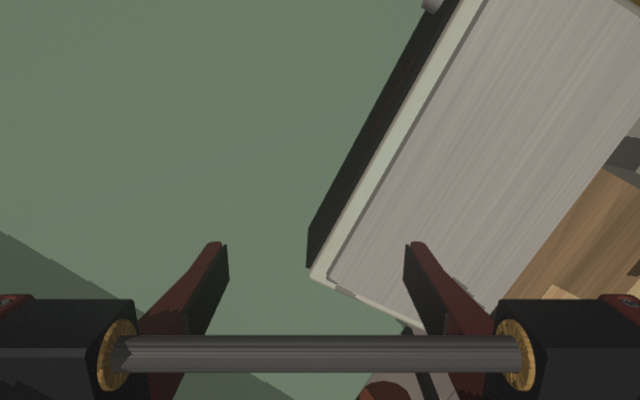

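```bash
python3 - <<'E'
from h import *
crop('scene0',210,225,290,295,8,'c1'); crop('scene0',305,165,425,265,6,'c2'); crop('side0',320,140,390,195,8,'c3')
im=load('scene0')
for n,p in dict(grey=(242,255),y1=(218,184),y2=(325,312),foot=(335,188),jar=(254,200),tin=(190,240)).items(): print(n,pt(im,*p,1).round(1))
E
```

```text
grey [ 616.6 -193.8   36.8]
y1 [ 357.8 -161.3   35.9]
y2 [ 824.9 -106.9   36.6]
foot [496.6 115.7  10.5]
jar [ 483.3 -108.9   55. ]
tin [ 527.2 -280.6   45.5]
```

View pics/c1.png

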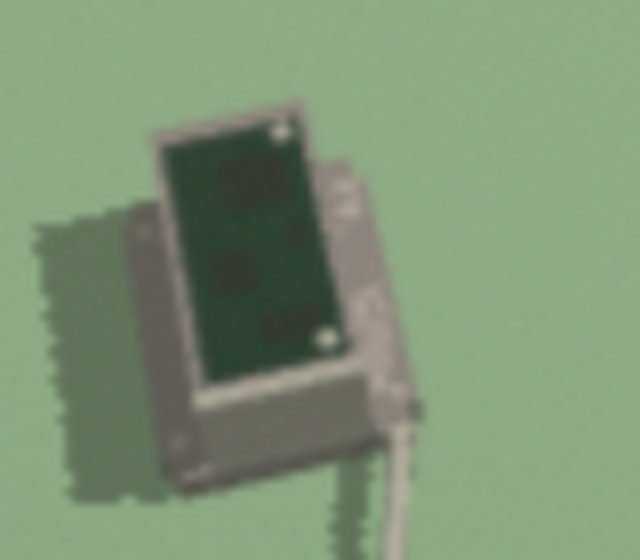

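View pics/c2.png

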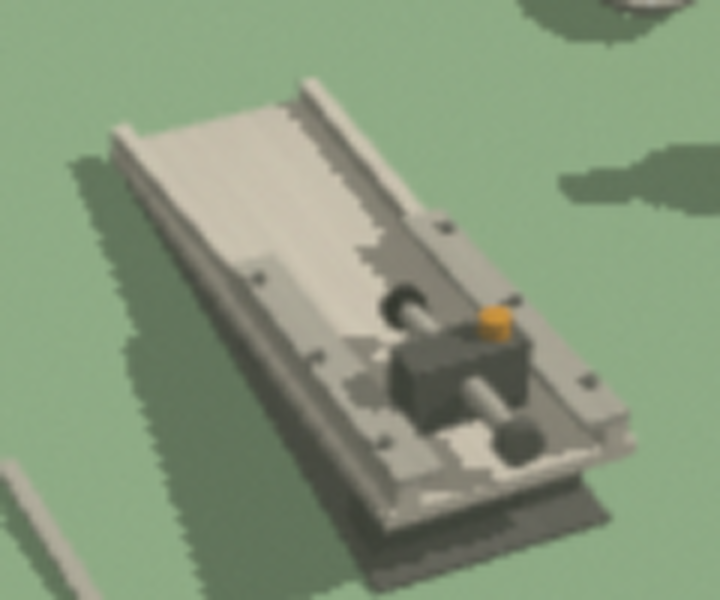

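View pics/c3.png

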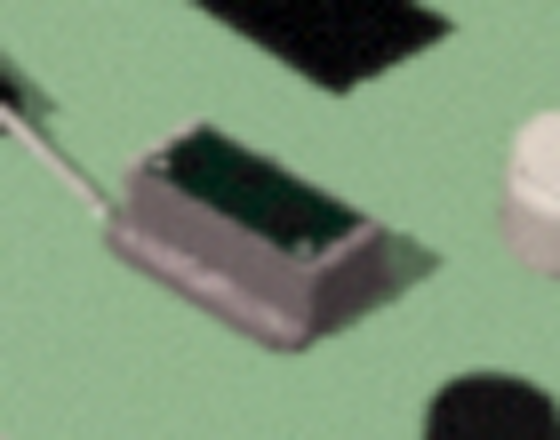

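```bash
python3 - <<'E'
from h import *
im=load('scene0'); W=cloud(im); x,y,z=W[...,0],W[...,1],W[...,2]
for nm in ['scene0','side0']:
    W=cloud(load(nm)); x,y,z=W[...,0],W[...,1],W[...,2]
    m=(abs(x-617)<75)&(abs(y+194)<70)&(z>32)&(z<42)
    p=np.c_[x[m],y[m]].astype(np.float32); r=cv2.minAreaRect(p); print(nm,'top',r,m.sum(),np.median(z[m]))
    print(cv2.boxPoints(r))
    m=(x>430)&(x<800)&(y>-10)&(y<260)&(z>5)&(z<80)
    p=np.c_[x[m],y[m]].astype(np.float32); r=cv2.minAreaRect(p); print('ramp',r,m.sum()); print(cv2.boxPoints(r))
im=load('scene0')
print('corners scene')
for u,v in [(325,186),(361,179),(378,250),(408,236),(376,213),(380,224),(254,211),(258,285),(240,262)]:
    print(u,v,pt(im,u,v,0).round(1))
E
```

```text
scene0 top ((615.9857177734375, -196.12844848632812), (44.174312591552734, 103.82968139648438), 77.79499053955078) 753 36.424594555637896
[[ 560.5748  -206.74106]
 [ 662.05774 -228.69171]
 [ 671.3966  -185.51584]
 [ 569.9137  -163.56519]]
ramp ((623.341552734375, 116.31951141357422), (105.28677368164062, 273.3309020996094), 82.06813049316406) 3293
[[480.71902   83.03899 ]
 [751.435     45.320557]
 [765.9641   149.60004 ]
 [495.2481   187.31847 ]]
side0 top ((615.2323608398438, -194.02340698242188), (49.833251953125, 103.54078674316406), 78.26085662841797) 297 36.15068018469037
[[ 559.47534 -207.88586]
 [ 660.85046 -228.95187]
 [ 670.9894  -180.16095]
 [ 569.61426 -159.09494]]
ramp ((600.2859497070312, 130.12017822265625), (249.7827606201172, 345.2881164550781), 86.16498565673828) 3335
[[419.67532    17.055534 ]
 [764.1902     -6.0386047]
 [780.8966    243.18481  ]
 [436.3817    266.27896  ]]
corners scene
325 186 [485.9  90.4  20. ]
361 179 [487.8 207.4  -0.5]
378 250 [751.6  69.2  41.2]
408 236 [759.5 143.1  54.4]
376 213 [649.  138.7  34.1]
380 224 [714.9  96.6  75.7]
254 211 [ 491.8 -115.6   28.1]
258 285 [ 692.  -190.4   17.3]
240 262 [ 632.  -204.4   36. ]
```

```bash
cat >> h.py <<'E'
from scipy.spatial.transform import Rotation as Ro
def obs(): return ctrl.get_obs()
def tgtR(yaw,pitch=0,flip=1):
    # ramp-like frame: x fwd(yaw, rising by pitch), z up ; tool y = -z_up, tool z = flip*y_left
    F=(Ro.from_euler('z',yaw)*Ro.from_euler('y',-pitch)).as_matrix()
    ty=-F[:,2]; tz=flip*F[:,1]; tx=np.cross(ty,tz); return np.c_[tx,ty,tz]
def go(p,R,o=None):
    o=o or obs(); R0=Ro.from_rotvec(o['orientation']).as_matrix()
    d=R0.T@(np.array(p)-o['ee_pos'])/10; w=Ro.from_matrix(R0.T@R).as_rotvec()
    print('shift cm',d.round(3).tolist(),'turn',w.round(4).tolist(),'rows',max(np.linalg.norm(d)/5,np.degrees(np.linalg.norm(w))/8.59).round(1))
E
python3 - <<'E'
from h import *
o=obs(); print(Ro.from_rotvec(o['orientation']).as_matrix().round(3))
for f in (1,-1): go([616,-195.5,200],tgtR(-0.213,0,f))
E
```

```text
[[-0.892 -0.001  0.453]
 [-0.453  0.001 -0.892]
 [-0.    -1.    -0.001]]
shift cm [-46.073, 2.227, -17.133] turn [0.0005, -2.4588, -0.0015] rows 16.4
shift cm [-46.073, 2.227, -17.133] turn [0.0012, 0.6828, 0.0004] rows 9.8
```

```bash
python3 -m jog '[[1,[-46,2.2,-17.1],[0,0.683,0]],[1,[-46,2.2,-17.1],[0,0.683,0]],[1,[-46,2.2,-17.1],[0,0.683,0]],[1,[-46,2.2,-17.1],[0,0.683,0]],[1,[-46,2.2,-17.1],[0,0.683,0]],[1,[-46,2.2,-17.1],[0,0.683,0]],[1,[-46,2.2,-17.1],[0,0.683,0]],[1,[-46,2.2,-17.1],[0,0.683,0]]]'
python3 - <<'E'
from h import *
go([616,-195.5,200],tgtR(-0.213,0,-1))
E
```

```text
t: 0.95
ee_pos: [548.6, -268.7, 205.0]
orientation: [-0.225, -2.109, 2.109]
ft_force: [0.7, -0.3, 0.4]
width: 87.8
shift cm [-5.034, 0.494, -8.584] turn [-0.0, -0.0002, 0.0003] rows 2.0
```

```bash
python3 -m jog '[[1,[-5,0.5,-8.6],[0,0,0]],[1,[-5,0.5,-8.6],[0,0,0]],[1,[-5,0.5,-8.6],[0,0,0]],[1,[-5,0.5,-8.6],[0,0,0]]]'
python3 - <<'E'
from h import *
save('wrist','wrist1'); 
go([616,-195.5,200],tgtR(-0.213,0,-1))
E
```

```text
t: 1.35
ee_pos: [614.8, -196.0, 199.6]
orientation: [-0.222, -2.11, 2.11]
ft_force: [-0.2, 0.6, -0.1]
width: 87.8
shift cm [-0.152, -0.03, -0.187] turn [-0.0002, 0.0006, 0.0012] rows 0.0
```

View pics/wrist1.png

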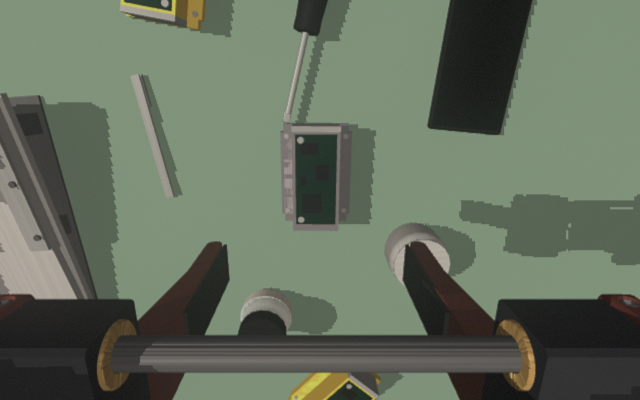

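```bash
python3 - <<'E'
from h import *
crop('wrist1',260,90,375,245,4,'c4')
W=cloud(load('wrist1')); x,y,z=W[...,0],W[...,1],W[...,2]
m=(abs(x-617)<75)&(abs(y+194)<70)&(z>32)&(z<42)
r=cv2.minAreaRect(np.c_[x[m],y[m]].astype(np.float32)); print(r,m.sum(),np.median(z[m])); print(cv2.boxPoints(r))
m=(abs(x-617)<75)&(abs(y+194)<70)&(z>5)&(z<12)
r=cv2.minAreaRect(np.c_[x[m],y[m]].astype(np.float32)); print(r,m.sum())
E
```

```text
((615.9312133789062, -195.76956176757812), (44.02764129638672, 100.92266082763672), 77.57502746582031) 4938 37.70389956999034
[[ 561.9152  -206.41048]
 [ 660.4742  -228.1251 ]
 [ 669.9472  -185.12865]
 [ 571.38824 -163.41402]]
((616.2101440429688, -195.78143310546875), (70.11395263671875, 100.32979583740234), 77.50920867919922) 2099
```

View pics/c4.png

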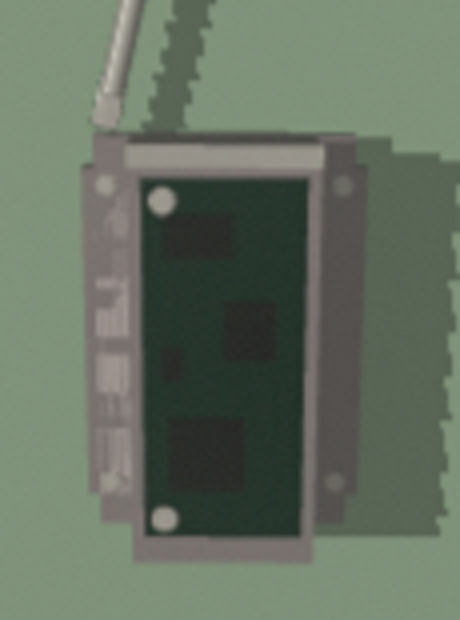

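```bash
python3 - <<'E'
from h import *
go([616,-195.8,14],tgtR(-0.217,0,-1))
E
```

```text
shift cm [-0.18, 18.57, -0.162] turn [-0.0002, 0.0046, 0.0012] rows 3.7
```

```bash
python3 -m jog '[[1,[-0.15,8,-0.14],[0,0.005,0]],[1,[-0.15,13,-0.14],[0,0.005,0]],[1,[-0.15,16,-0.14],[0,0.005,0]],[1,[-0.15,17.5,-0.14],[0,0.005,0]],[1,[-0.15,18.5,-0.14],[0,0.005,0]],[1,[-0.15,18.5,-0.14],[0,0.005,0]]]'
python3 -m jog '[[0.4,[0,0,0],[0,0,0]],[0.4,[0,0,0],[0,0,0]],[0.4,[0,0,0],[0,0,0]],[0.4,[0,0,0],[0,0,0]]]'
```

```text
t: 2.0
ee_pos: [615.1, -197.0, 14.3]
orientation: [-0.23, -2.105, 2.104]
ft_force: [0.4, -0.5, 0.4]
width: 88.1
t: 2.4
ee_pos: [617.2, -196.2, 16.4]
orientation: [-0.233, -2.107, 2.108]
ft_force: [-0.3, -1.2, -0.5]
width: 59.2
```

```bash
python3 -m jog '[[0.58,[0,0,0],[0,0,0]],[0.58,[0,0,0],[0,0,0]]]'
python3 - <<'E'
from h import *
go([616,-195.8,11],tgtR(-0.217,0,-1)); print(obs()['ee_pos'])
E
```

```text
t: 2.6
ee_pos: [616.6, -195.9, 15.5]
orientation: [-0.231, -2.106, 2.107]
ft_force: [0.4, -0.3, 0.1]
width: 51.0
shift cm [0.059, 0.447, 0.001] turn [-0.0, -0.001, -0.0004] rows 0.1
[ 616.57904431 -195.92160593   15.47397952]
```

```bash
python3 -m jog '[[0.58,[0,0.2,0],[0,0,0]],[0.58,[0,0.4,0],[0,0,0]],[0.58,[0,0.4,0],[0,0,0]],[0.4,[0,0.4,0],[0,0,0]],[0.4,[0,0.4,0],[0,0,0]],[0.4,[0,0.4,0],[0,0,0]],[0.4,[0,0.4,0],[0,0,0]]]'
```

```text
t: 3.3
ee_pos: [616.2, -195.9, 11.0]
orientation: [-0.23, -2.106, 2.106]
ft_force: [-0.1, 0.7, -2.5]
width: 43.8
```

Gripped (43.8 mm ≈ 44). Lift.

```bash
python3 -m jog '[[0.3,[0,-1,0],[0,0,0]],[0.3,[0,-3,0],[0,0,0]],[0.3,[0,-7,0],[0,0,0]],[0.3,[0,-11,0],[0,0,0]],[0.3,[0,-11,0],[0,0,0]],[0.3,[0,-11,0],[0,0,0]]]'
python3 - <<'E'
from h import *
save('scene','scene2'); save('wrist','wrist2'); save('side','side2')
E
```

```text
t: 3.9
ee_pos: [617.0, -196.2, 122.7]
orientation: [-0.233, -2.107, 2.108]
ft_force: [0.3, 0.5, -2.4]
width: 43.9
```

View pics/scene2.png

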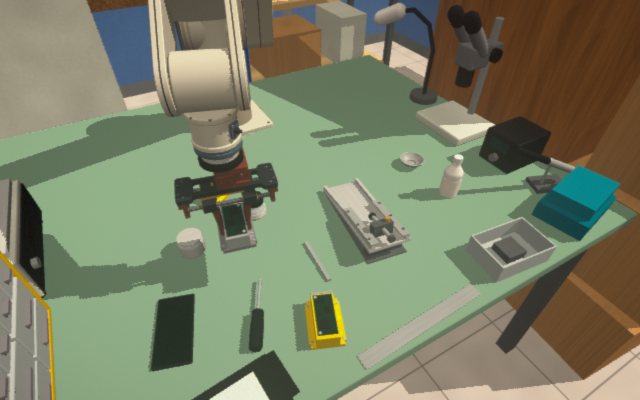

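View pics/wrist2.png

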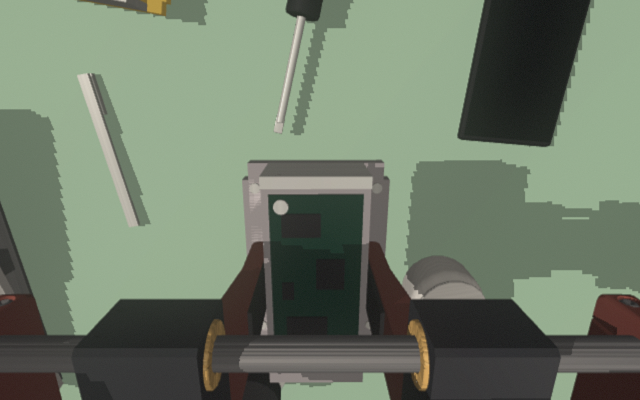

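```bash
python3 - <<'E'
from h import *
W=cloud(load('scene0')).reshape(-1,3); W=W[np.isfinite(W[:,0])]
yaw=np.radians(-7.93); c=np.array([623.3,116.3])
for it in range(3):
    ex=np.array([np.cos(yaw),np.sin(yaw)]); ey=np.array([-ex[1],ex[0]])
    s=(W[:,:2]-c)@ex; l=(W[:,:2]-c)@ey
    h=W[:,2]-(10+(s+135)*np.tan(np.radians(8)))
    a=[]
    for s0 in range(-125,125,10):
        m=(abs(s-s0)<5)&(abs(l)<65)&(h>6)&(h<19)
        m2=m
        if m.sum()>5: a.append((s0,np.percentile(l[m],2),np.percentile(l[m],98)))
    a=np.array(a); mid=(a[:,1]+a[:,2])/2
    k=np.polyfit(a[:,0],mid,1); print(np.degrees(yaw),c,k,np.std(mid-np.polyval(k,a[:,0])))
    yaw+=np.arctan(k[0]); c=c+ey*k[1]
print(a.round(1))
ch=(abs(l)<25)&(s>-130)&(s<-20)&(abs(h)<6)
P=W[ch]; A=np.c_[s[ch],l[ch],np.ones(ch.sum())]; print('plane',np.linalg.lstsq(A,P[:,2],rcond=None)[0],'expect',np.tan(np.radians(8)),10+135*np.tan(np.radians(8)))
m=(abs(l)<35)&(abs(s+135)<12)
for lo in (-30,-15,0,15,30):
    q=(abs(l-lo)<6)&(W[:,2]>6)&(W[:,2]<16)&(s>-150)&(s<-100); print(lo,s[q].min())
# block
q=(abs(l)<26)&(h>26)&(h<40)&(s>40)&(s<125); print('block top s,l',np.percentile(s[q],[2,50,98]),np.percentile(l[q],[2,50,98]),q.sum())
q=(abs(l)<20)&(h>10)&(h<29)&(s>-30)&(s<90); print('nose s',np.sort(s[q])[:10])
print(c,yaw)
E
```

```text
-7.93 [623.3 116.3] [-0.0092842   0.22892886] 0.5389954028852332
-8.461930321535279 [623.33158375 116.5267397 ] [ 0.00029579 -0.04741817] 0.5300733386813418
-8.444982815904279 [623.32460606 116.47983773] [-0.00025486  0.02858087] 0.5203652729831112
[[-125.   -49.7   50.4]
 [-115.   -49.1   50.5]
 [-105.   -48.2   48.7]
 [ -95.   -48.9   47.8]
 [ -85.   -47.8   49.4]
 [ -75.   -48.6   47.1]
 [ -65.   -47.2   47.2]
 [ -55.   -46.4   47.6]
 [ -45.   -47.2   46.4]
 [ -35.   -45.7   45.1]
 [ -25.   -45.    46.4]
 [ -15.   -47.    44.4]
 [  -5.   -46.7   46.5]
 [   5.   -46.4   46.4]
 [  15.   -47.2   45.8]
 [  25.   -46.9   47.2]
 [  35.   -46.9   47.7]
 [  45.   -46.9   47.6]
 [  55.   -46.9   45.6]
 [  65.   -46.7   48. ]
 [  75.   -47.    47.3]
 [  85.   -47.2   47.2]
 [  95.   -46.3   46.2]
 [ 105.   -46.2   46.7]
 [ 115.   -46.6   46.9]]
plane [1.40130448e-01 3.05586411e-04 2.88977263e+01] expect 0.14054083470239145 28.973012684822848
-30 -133.99298147588033
-15 -134.91331035164026
0 -134.80136965901087
15 -132.7226161816029
30 -134.40620388478413
block top s,l [46.00410783 89.83104817 97.6328492 ] [-24.3358388   -0.20541594  24.64585987] 177
nose s [38.67714783 39.40932249 39.81880955 40.06931599 40.25651199 40.60744207
 40.69989671 41.97358626 42.31498047 42.8665535 ]
[623.32880344 116.5081087 ] -0.14764761421671357
```

```bash
cat >> h.py <<'E'
RC=np.array([623.3,116.5]); RY=-0.1476; A8=np.radians(8)
Fr=(Ro.from_euler('z',RY)*Ro.from_euler('y',-A8)).as_matrix()
foot=np.array([RC[0]-135*np.cos(RY),RC[1]-135*np.sin(RY),10.])
def rp(u,l,h): return foot+Fr@np.array([u,l,h])
def inr(p): return Fr.T@(np.array(p)-foot)
RR=tgtR(RY,A8,-1)
def st():
    o=obs(); R=Ro.from_rotvec(o['orientation']).as_matrix()
    print('t',round(o['t'],2),'ramp uvh',inr(o['ee_pos']).round(2),'rot err',Ro.from_matrix(RR.T@R).as_rotvec().round(4),'F ramp',(Fr.T@o['ft_force']).round(2),'w',round(o['width'],1))
    return o
E
python3 - <<'E'
from h import *
im=load('scene0'); print('bottle',pt(im,457,160,1),'dish',pt(im,412,160,1))
print(foot,rp(55,0,75)); st(); go(rp(55,0,75),RR)
E
```

```text
bottle [656.49444981 369.56102305 115.13720592] dish [494.93525982 384.04746632   7.3809406 ]
[489.767871   136.35372826  10.        ] [533.31592402 129.87894787  91.92462571]
t 4.05 ramp uvh [ 186.5  -309.89   84.59] rot err [ 0.0045  0.0705 -0.1424] F ramp [-0.31 -0.33 -2.72] w 43.5
shift cm [15.035, 2.832, -30.001] turn [-0.0045, -0.0705, 0.1424] rows 6.7
```

```bash
python3 -m jog '[[0.3,[3,0,-4],[0,-0.07,0.142]],[0.3,[7,0.5,-8.5],[0,-0.07,0.142]],[0.3,[10,1,-13],[0,-0.07,0.142]],[0.3,[12,2,-18],[0,-0.07,0.142]],[0.3,[14,2.4,-23],[0,-0.07,0.142]],[0.3,[15,2.8,-27.5],[0,-0.07,0.142]],[0.3,[15,2.8,-29.5],[0,-0.07,0.142]],[0.3,[15,2.8,-30],[0,-0.07,0.142]]]'
python3 -m jog '[[0.3,[0,0,0],[0,0,0]],[0.3,[0,0,0],[0,0,0]]]'
python3 - <<'E'
from h import *
st(); go(rp(55,0,15),RR); save('scene','scene3'); save('wrist','wrist3'); crop('scene3',250,80,450,280,4,'c5'); st()
E
```

```text
t: 4.85
ee_pos: [534.1, 133.0, 91.8]
orientation: [-0.313, -2.191, 2.225]
ft_force: [-0.4, -0.7, -1.8]
width: 43.6
t: 5.05
ee_pos: [534.2, 128.5, 92.4]
orientation: [-0.318, -2.188, 2.224]
ft_force: [-0.3, -1.1, -2.2]
width: 43.6
t 5.05 ramp uvh [56.11 -1.28 75.28] rot err [0.006  0.0003 0.0004] F ramp [-0.4  -1.1  -2.14] w 43.6
shift cm [0.113, 6.027, -0.164] turn [-0.006, -0.0003, -0.0004] rows 1.2
t 5.15 ramp uvh [56.6  -1.74 75.62] rot err [0.0058 0.0018 0.0011] F ramp [-0.68 -0.74 -2.99] w 43.9
```

View pics/c5.png

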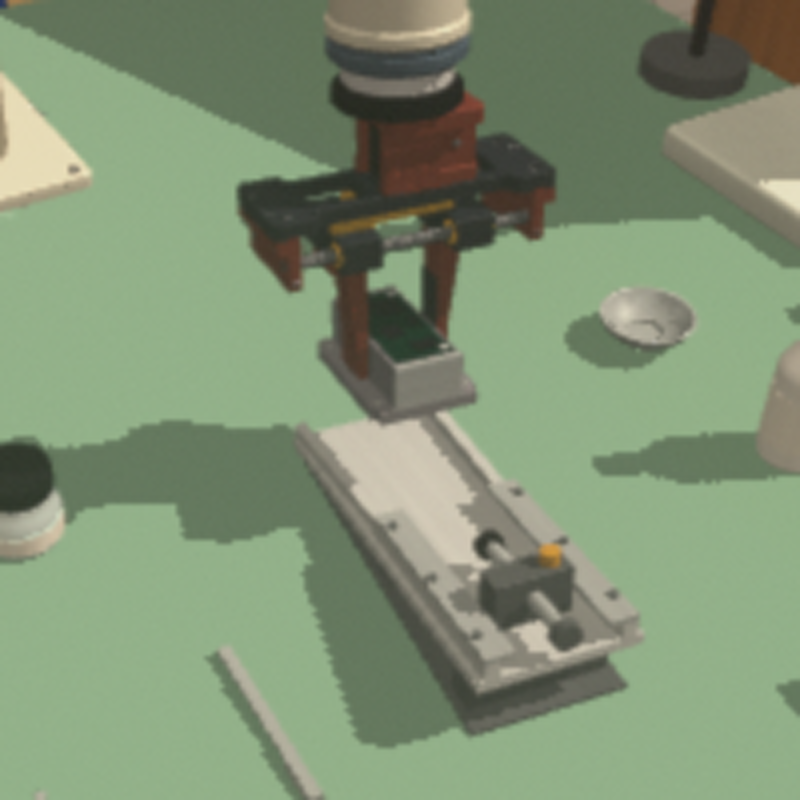

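View pics/wrist3.png

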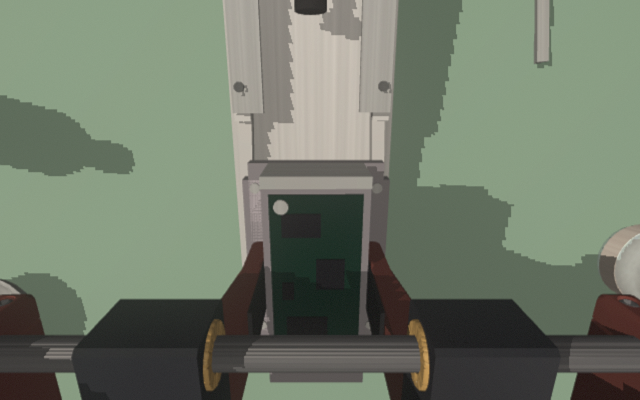

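```bash
python3 -m jog '[[0.3,[0.13,3,-0.15],[-0.006,0,0]],[0.3,[0.13,5,-0.15],[-0.006,0,0]],[0.3,[0.13,5.7,-0.15],[-0.006,0,0]],[0.3,[0.13,6,-0.15],[-0.006,0,0]],[0.3,[0.13,6,-0.15],[-0.006,0,0]],[0.3,[0.13,6,-0.15],[-0.006,0,0]],[0.3,[0.13,6,-0.15],[-0.006,0,0]]]'
python3 - <<'E'
from h import *
st(); go(rp(55,0,11),RR)
E
```

```text
t: 5.85
ee_pos: [542.7, 129.6, 34.5]
orientation: [-0.322, -2.197, 2.218]
ft_force: [0.2, 0.8, -1.5]
width: 44.1
t 5.85 ramp uvh [56.27  1.09 16.8 ] rot err [-0.0015  0.0002  0.0035] F ramp [-0.09  0.82 -1.49] w 44.1
shift cm [0.129, 0.579, 0.11] turn [0.0015, -0.0002, -0.0035] rows 0.1
```

```bash
python3 -m jog '[[0.3,[0.05,0.15,0.05],[0,0,0]],[0.3,[0.05,0.3,0.05],[0,0,0]],[0.3,[0.05,0.4,0.05],[0,0,0]],[0.3,[0.05,0.4,0.05],[0,0,0]],[0.3,[0.05,0.4,0.05],[0,0,0]]]'
python3 - <<'E'
from h import *
st()
E
python3 -m jog '[[0.3,[0,0.1,0],[0,0,0]],[0.3,[0,0.1,0],[0,0,0]]]'
python3 - <<'E'
from h import *
st()
E
```

```text
t: 6.35
ee_pos: [542.2, 129.0, 29.5]
orientation: [-0.32, -2.196, 2.217]
ft_force: [0.1, -0.4, -2.2]
width: 44.0
t 6.35 ramp uvh [55.18  0.44 11.94] rot err [-0.0009  0.0001  0.0022] F ramp [-0.16 -0.4  -2.22] w 44.0
t: 6.55
ee_pos: [542.5, 129.0, 28.6]
orientation: [-0.32, -2.197, 2.218]
ft_force: [0.3, 0.3, -2.3]
width: 44.3
t 6.55 ramp uvh [55.27  0.47 10.99] rot err [-0.001   0.0001  0.0024] F ramp [-0.1   0.29 -2.28] w 44.3
```

```bash
python3 -m jog '[[0.3,[0,0.05,0],[0,0,0]],[0.3,[0,0.1,0],[0,0,0]],[0.3,[0,0.1,0],[0,0,0]]]'
python3 -m jog '[[0.3,[0,0.05,0],[0,0,0]],[0.3,[0,0.1,0],[0,0,0]],[0.3,[0,0.1,0],[0,0,0]]]'
```

```text
t: 6.85
ee_pos: [542.5, 129.0, 28.4]
orientation: [-0.32, -2.197, 2.218]
ft_force: [-3.7, 0.6, 10.3]
width: 43.6
t: 7.15
ee_pos: [542.6, 129.0, 28.4]
orientation: [-0.321, -2.197, 2.218]
ft_force: [-8.7, -1.1, 23.6]
width: 43.6
```

```bash
python3 -m jog '[[0.3,[0,-0.1,0],[0,0,0]],[0.3,[0,-0.17,0],[0,0,0]],[0.3,[0,-0.17,0],[0,0,0]]]'
python3 -m jog '[[0.58,[0,0,0],[0,0,0]],[0.58,[0,0,0],[0,0,0]],[0.58,[0,0,0],[0,0,0]],[0.58,[0,0,0],[0,0,0]]]'
python3 - <<'E'
from h import *
st()
E
```

```text
t: 7.45
ee_pos: [542.6, 129.0, 28.5]
orientation: [-0.32, -2.197, 2.218]
ft_force: [-1.4, 1.1, 5.8]
width: 43.8
t: 7.85
ee_pos: [542.4, 129.0, 28.1]
orientation: [-0.32, -2.196, 2.217]
ft_force: [0.2, 0.1, -0.3]
width: 50.8
t 7.85 ramp uvh [55.2   0.43 10.56] rot err [-0.0009  0.0001  0.0022] F ramp [ 0.18  0.15 -0.29] w 50.8
```

```bash
python3 -m jog '[[0.58,[0,-2,0],[0,0,0]],[0.58,[0,-5,0],[0,0,0]],[0.58,[0,-7.5,0],[0,0,0]],[0,[3,-7.5,0],[0,0,0]],[0,[7,-7.5,0],[0,0,0]],[0,[9.5,-7.5,0],[0,0,0]],[0,[9.5,-7.5,0],[0,0,0]],[0,[9.5,-7.5,0],[0,0,0]]]'
python3 - <<'E'
from h import *
st(); go(rp(-35,0,12),RR)
save('scene','scene4'); save('wrist','wrist4'); crop('scene4',280,150,430,270,5,'c6')
E
```

```text
t: 8.65
ee_pos: [439.6, 144.7, 89.4]
orientation: [-0.321, -2.198, 2.218]
ft_force: [0.1, 0.9, -0.7]
width: 14.4
t 8.65 ramp uvh [-39.33   0.83  85.72] rot err [-0.0016 -0.0006  0.0033] F ramp [-0.08  0.92 -0.66] w 14.4
shift cm [-0.409, 7.373, 0.095] turn [0.0016, 0.0006, -0.0033] rows 1.5
```

View pics/c6.png

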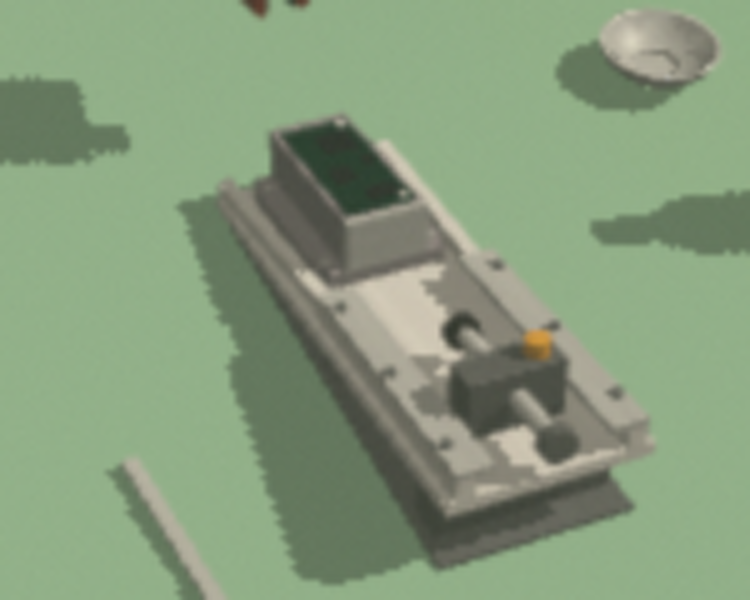

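View pics/wrist4.png

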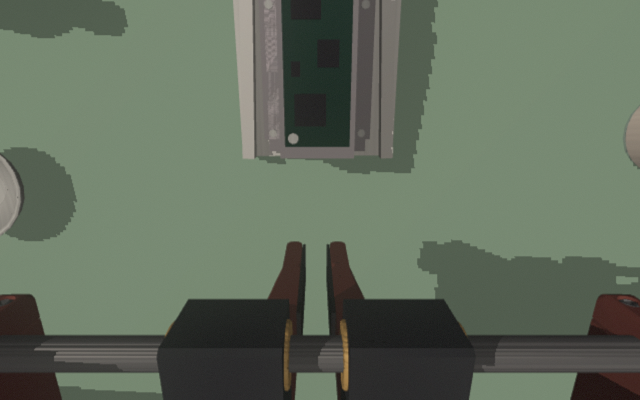

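```bash
python3 -m jog '[[0,[0,3,0.07],[0,0,-0.002]],[0,[0,5.5,0.07],[0,0,-0.002]],[0,[0,6.8,0.07],[0,0,-0.002]],[0,[0,7.2,0.07],[0,0,-0.002]],[0,[0,7.2,0.07],[0,0,-0.002]],[0,[0,7.2,0.07],[0,0,-0.002]]]'
python3 - <<'E'
from h import *
o=st()
W=cloud(load('scene4')).reshape(-1,3); W=W[np.isfinite(W[:,0])]
q=(W-foot)@Fr; m=(abs(q[:,2]-36)<4)&(abs(q[:,1])<40)&(q[:,0]>-20)&(q[:,0]<130)
r=cv2.minAreaRect(q[m,:2].astype(np.float32)); print(r, np.median(q[m,2]), np.linalg.lstsq(np.c_[q[m,:2],np.ones(m.sum())],q[m,2],rcond=None)[0])
E
```

```text
t: 9.35
ee_pos: [449.7, 142.3, 18.3]
orientation: [-0.319, -2.196, 2.216]
ft_force: [0.1, 0.3, -0.6]
width: 0.3
t 9.35 ramp uvh [-38.97  -0.06  13.87] rot err [-0.0014  0.0005  0.0012] F ramp [-0.01  0.34 -0.64] w 0.3
((55.93373489379883, 0.19936561584472656), (103.28195190429688, 45.14802551269531), 0.46270185708999634) 36.62716812087525 [-7.52292699e-03  1.25325803e-02  3.69438636e+01]
```

```bash
python3 -m jog '[[0,[-1.5,0,0],[0,0,0]],[0,[-2.4,0,0],[0,0,0]],[0,[-2.8,0,0],[0,0,0]],[0,[-3.1,0,0],[0,0,0]],[0,[-3.4,0,0],[0,0,0]],[0,[-3.7,0,0],[0,0,0]],[0,[-4.0,0,0],[0,0,0]],[0,[-4.3,0,0],[0,0,0]]]'
python3 - <<'E'
from h import *
st()
E
```

```text
t: 10.15
ee_pos: [490.5, 135.8, 23.7]
orientation: [-0.316, -2.195, 2.217]
ft_force: [-2.0, 0.3, 1.9]
width: 0.5
t 10.15 ramp uvh [ 2.7  -0.47 13.42] rot err [-0.0005 -0.     -0.0008] F ramp [-1.78  0.01  2.17] w 0.5
```

```bash
python3 -m jog '[[0,[-0.4,0,0],[0,0,0]],[0,[-0.8,0,0],[0,0,0]],[0,[-1.2,0,0],[0,0,0]],[0,[-1.6,0,0],[0,0,0]],[0,[-2,0,0],[0,0,0]],[0,[-2.4,0,0],[0,0,0]],[0,[-2.8,0,0],[0,0,0]],[0,[-2.8,0,0],[0,0,0]]]'
python3 - <<'E'
from h import *
st(); save('scene','scene5'); crop('scene5',280,130,430,250,5,'c7')
W=cloud(load('scene5')).reshape(-1,3); W=W[np.isfinite(W[:,0])]
q=(W-foot)@Fr; m=(abs(q[:,2]-36)<4)&(abs(q[:,1])<40)&(q[:,0]>20)&(q[:,0]<160)
r=cv2.minAreaRect(q[m,:2].astype(np.float32)); print(r,np.median(q[m,2]))
E
```

```text
t: 10.95
ee_pos: [519.4, 131.9, 27.9]
orientation: [-0.319, -2.197, 2.216]
ft_force: [0.0, 0.3, -0.0]
width: 0.5
t 10.95 ramp uvh [32.15 -0.08 13.61] rot err [-0.0014  0.0004  0.0014] F ramp [-0.05  0.31 -0.  ] w 0.5
((83.93482971191406, 0.010736465454101562), (123.43840789794922, 45.83847427368164), 0.7429750561714172) 36.619447807410126
```

View pics/c7.png

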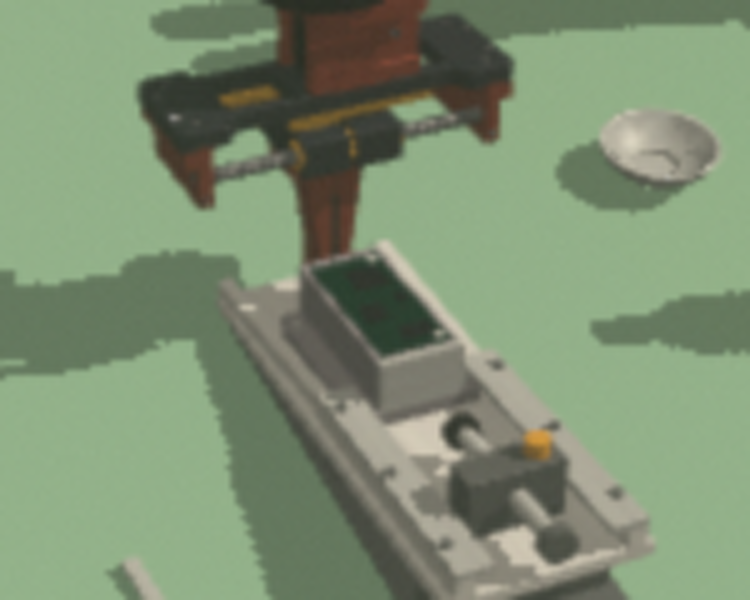

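```bash
python3 -m jog '[[0,[-0.3,0,0],[0,0,0]],[0,[-0.6,0,0],[0,0,0]],[0,[-0.9,0,0],[0,0,0]],[0,[-1.2,0,0],[0,0,0]],[0,[-1.5,0,0],[0,0,0]],[0,[-1.7,0,0],[0,0,0]],[0,[-1.9,0,0],[0,0,0]],[0,[-2.0,0,0],[0,0,0]]]'
python3 - <<'E'
from h import *
st()
E
python3 -m jog '[[0,[-0.1,0,0],[0,0,0]],[0,[-0.2,0,0],[0,0,0]],[0,[-0.3,0,0],[0,0,0]]]'
python3 - <<'E'
from h import *
st(); save('scene','scene6'); crop('scene6',300,150,430,250,6,'c8')
W=cloud(load('scene6')).reshape(-1,3); W=W[np.isfinite(W[:,0])]
q=(W-foot)@Fr; m=(abs(q[:,2]-36)<3)&(abs(q[:,1])<30)&(q[:,0]>60)&(q[:,0]<190)
print('front edge',np.percentile(q[m,0],[90,98,99.5]))
E
```

```text
t: 11.8
ee_pos: [538.2, 128.9, 30.5]
orientation: [-0.318, -2.196, 2.216]
ft_force: [-1.6, 1.2, 0.6]
width: 0.5
t 11.8 ramp uvh [51.42 -0.25 13.48] rot err [-0.001   0.0002  0.0004] F ramp [-1.61  0.97  0.83] w 0.5
t: 12.1
ee_pos: [541.0, 128.5, 30.9]
orientation: [-0.318, -2.196, 2.217]
ft_force: [-2.6, 0.7, 1.3]
width: 0.5
t 12.1 ramp uvh [54.25 -0.27 13.51] rot err [-0.001   0.0001  0.0003] F ramp [-2.47  0.29  1.71] w 0.5
front edge [160.41890481 165.95924918 167.19706083]
```

View pics/c8.png

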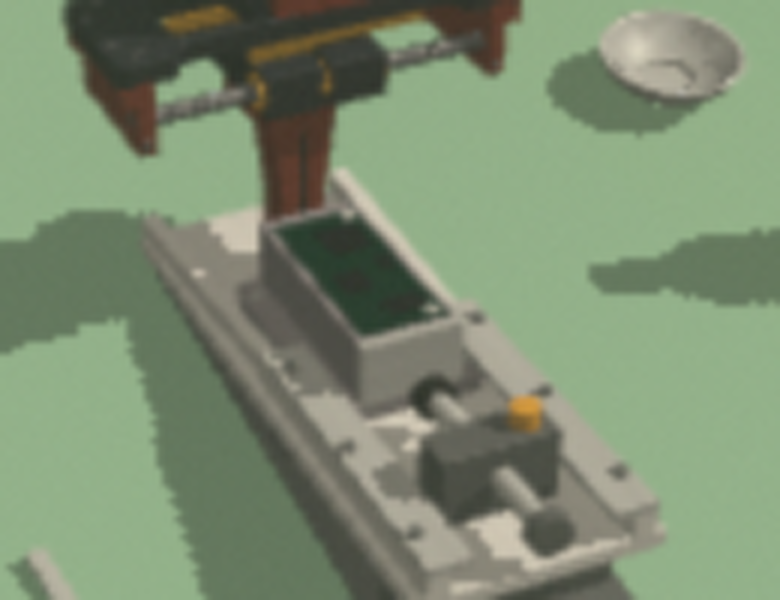

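```bash
python3 -m jog '[[0,[-0.1,0,0],[0,0,0]],[0,[-0.2,0,0],[0,0,0]],[0,[-0.3,0,0],[0,0,0]],[0,[-0.4,0,0],[0,0,0]]]'
python3 -m jog '[[0,[-0.1,0,0],[0,0,0]],[0,[-0.2,0,0],[0,0,0]]]'
python3 -m jog '[[0,[-0.1,0,0],[0,0,0]],[0,[-0.2,0,0],[0,0,0]]]'
```

```text
t: 12.55
ee_pos: [545.0, 127.9, 31.5]
orientation: [-0.318, -2.196, 2.216]
ft_force: [-2.1, -0.3, -0.2]
width: 0.7
t: 12.75
ee_pos: [547.0, 127.6, 31.8]
orientation: [-0.318, -2.196, 2.217]
ft_force: [-1.9, 0.0, 0.0]
width: 0.5
t: 12.95
ee_pos: [548.9, 127.3, 32.0]
orientation: [-0.318, -2.196, 2.216]
ft_force: [-1.5, 0.5, -0.0]
width: 0.5
```

```bash
python3 -m jog '[[0,[-0.1,0,0],[0,0,0]]]'
python3 -m jog '[[0,[-0.1,0,0],[0,0,0]]]'
python3 -m jog '[[0,[-0.1,0,0],[0,0,0]]]'
```

```text
t: 13.05
ee_pos: [549.9, 127.2, 32.2]
orientation: [-0.318, -2.196, 2.217]
ft_force: [-1.2, 0.9, 1.0]
width: 0.3
t: 13.15
ee_pos: [550.8, 127.0, 32.3]
orientation: [-0.318, -2.196, 2.216]
ft_force: [-2.4, 0.2, 0.8]
width: 0.4
t: 13.25
ee_pos: [551.8, 126.9, 32.5]
orientation: [-0.318, -2.196, 2.216]
ft_force: [-1.4, 0.5, 0.1]
width: 0.5
```

```bash
python3 -m jog '[[0,[-0.1,0,0],[0,0,0]]]' | grep -E "ee|ft"
python3 -m jog '[[0,[-0.1,0,0],[0,0,0]]]'| grep -E "ee|ft"
python3 -m jog '[[0,[-0.1,0,0],[0,0,0]]]'| grep -E "ee|ft"
```

```text
ee_pos: [552.8, 126.7, 32.6]
ft_force: [-1.7, 0.3, 0.0]
ee_pos: [553.8, 126.6, 32.8]
ft_force: [-1.1, 1.5, -0.1]
ee_pos: [554.8, 126.4, 32.9]
ft_force: [-1.8, 0.3, -0.7]
```

```bash
python3 -m jog '[[0,[-0.1,0,0],[0,0,0]]]' | grep -E "ee|ft"
python3 -m jog '[[0,[-0.1,0,0],[0,0,0]]]'| grep -E "ee|ft"
python3 - <<'E'
from h import *
st(); save('scene','scene7'); save('side','side7'); crop('scene7',330,160,410,240,9,'c9')
E
```

```text
ee_pos: [555.2, 126.2, 32.9]
ft_force: [-5.2, 1.0, 3.8]
ee_pos: [555.6, 126.0, 33.0]
ft_force: [-6.4, 2.4, 4.7]
t 13.75 ramp uvh [69.14 -0.53 13.5 ] rot err [-0.0003  0.0001 -0.0018] F ramp [-6.01  1.45  5.6 ] w 0.5
```

View pics/c9.png

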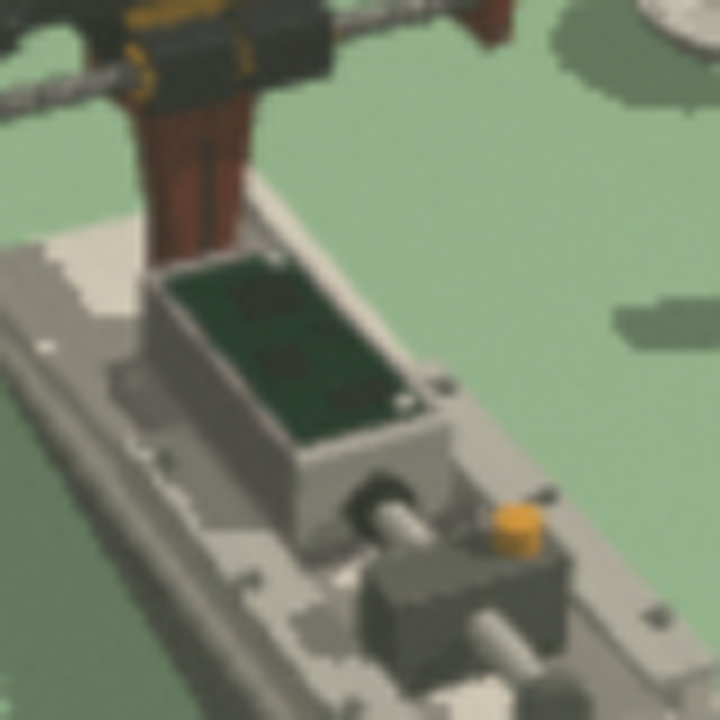

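```bash
python3 -m jog '[[0,[-0.07,0,0],[0,0,0]],[0,[-0.07,0,0],[0,0,0]]]' | grep -E "ee|ft"
python3 - <<'E'
from h import *
st()
E
python3 -m jog '[[0,[-0.07,0,0],[0,0,0]],[0,[-0.07,0,0],[0,0,0]]]' | grep -E "ee|ft"
python3 - <<'E'
from h import *
st()
E
```

```text
ee_pos: [555.7, 125.9, 33.0]
ft_force: [-7.4, 2.0, 4.0]
t 14.05 ramp uvh [69.32 -0.63 13.46] rot err [ 0.      0.0001 -0.0026] F ramp [-7.    0.94  5.  ] w 0.4
ee_pos: [556.0, 125.8, 33.0]
ft_force: [-8.3, 1.9, 5.8]
t 14.25 ramp uvh [69.58 -0.71 13.45] rot err [ 0.0002  0.0001 -0.0034] F ramp [-7.63  0.61  6.93] w 0.3
```

```bash
python3 -m jog '[[0,[-0.06,0,0],[0,0,0]],[0,[-0.12,0,0],[0,0,0]],[0,[-0.12,0,0],[0,0,0]]]' | grep -E "ee|ft"
python3 - <<'E'
from h import *
st()
E
python3 -m jog '[[0,[-0.06,0,0],[0,0,0]],[0,[-0.1,0,0],[0,0,0]],[0,[-0.1,0,0],[0,0,0]]]' | grep -E "ee|ft"
python3 - <<'E'
from h import *
st()
E
```

```text
ee_pos: [556.4, 125.6, 33.0]
ft_force: [-11.0, 2.2, 6.5]
t 14.55 ramp uvh [70.01 -0.88 13.4 ] rot err [ 0.0007  0.     -0.0047] F ramp [-10.23   0.55   8.01] w 0.3
ee_pos: [556.7, 125.4, 33.0]
ft_force: [-12.4, 3.4, 7.3]
t 14.85 ramp uvh [70.32 -0.99 13.38] rot err [ 0.0011 -0.     -0.0059] F ramp [-11.65   1.56   8.97] w 0.3
```

```bash
python3 -m jog '[[0,[-0.05,0,0],[0,0,0]],[0,[-0.09,0,0],[0,0,0]],[0,[-0.09,0,0],[0,0,0]],[0,[-0.09,0,0],[0,0,0]]]' | grep -E "ee|ft"
python3 - <<'E'
from h import *
st()
E
```

```text
ee_pos: [556.9, 125.2, 33.0]
ft_force: [-14.1, 3.8, 9.2]
t 15.25 ramp uvh [70.61 -1.12 13.34] rot err [ 0.0014 -0.0001 -0.0069] F ramp [-13.11   1.69  11.14] w 0.5
```

```bash
python3 -m jog '[[0,[0,-0.04,0],[0,0,0]],[0,[0,-0.08,0],[0,0,0]],[0,[0,-0.08,0],[0,0,0]]]' | grep -E "ee|ft"
python3 - <<'E'
from h import *
st()
E
```

```text
ee_pos: [557.6, 125.1, 33.4]
ft_force: [-8.6, 1.6, -1.6]
t 15.55 ramp uvh [71.29 -1.2  13.56] rot err [ 0.0013 -0.     -0.0059] F ramp [-8.87  0.36 -0.38] w 0.4
```

```bash
python3 -m jog '[[0,[-0.06,-0.03,0],[0,0,0]],[0,[-0.1,-0.05,0],[0,0,0]],[0,[-0.1,-0.05,0],[0,0,0]],[0,[-0.1,-0.05,0],[0,0,0]]]' | grep -E "ee|ft"
python3 - <<'E'
from h import *
st()
E
```

```text
ee_pos: [557.9, 124.9, 33.7]
ft_force: [-8.8, 1.6, -1.6]
t 15.95 ramp uvh [71.68 -1.33 13.83] rot err [ 0.0016 -0.0001 -0.0071] F ramp [-9.1   0.32 -0.29] w 0.9
```

```bash
python3 -m jog '[[0,[-0.06,0,0],[0,0,0]],[0,[-0.14,-0.03,0],[0,0,0]],[0,[-0.14,-0.03,0],[0,0,0]],[0,[-0.14,-0.03,0],[0,0,0]]]' | grep -E "ee|ft"
python3 - <<'E'
from h import *
st()
E
```

```text
ee_pos: [558.4, 124.6, 33.8]
ft_force: [-11.5, 2.1, -1.1]
t 16.35 ramp uvh [72.23 -1.57 13.9 ] rot err [ 0.0022 -0.0001 -0.0086] F ramp [-11.75   0.34   0.52] w 0.1
```

```bash
python3 -m jog '[[0,[0.03,0,0],[0,0,0]],[0,[0.06,0,0],[0,0,0]],[0,[0.09,0,0],[0,0,0]],[0,[0.12,0,0],[0,0,0]],[0,[0.15,0,0],[0,0,0]],[0,[0.18,0,0],[0,0,0]],[0,[0.21,0,0],[0,0,0]],[0,[0.24,0,0],[0,0,0]]]' | grep -E "ee|ft"
python3 - <<'E'
from h import *
st()
E
python3 -m jog '[[0,[0.03,0,0],[0,0,0]],[0,[0.06,0,0],[0,0,0]],[0,[0.09,0,0],[0,0,0]],[0,[0.12,0,0],[0,0,0]],[0,[0.15,0,0],[0,0,0]],[0,[0.18,0,0],[0,0,0]],[0,[0.21,0,0],[0,0,0]],[0,[0.24,0,0],[0,0,0]]]' | grep -E "ee|ft"
python3 - <<'E'
from h import *
st()
E
```

```text
ee_pos: [557.4, 125.1, 33.9]
ft_force: [-7.9, 1.8, -1.9]
t 17.15 ramp uvh [71.18 -1.19 14.18] rot err [ 0.0013 -0.0002 -0.0062] F ramp [-8.22  0.6  -0.78] w 0.4
ee_pos: [556.3, 125.6, 34.1]
ft_force: [-6.0, 0.8, -1.7]
t 17.95 ramp uvh [70.11 -0.9  14.45] rot err [ 0.0005  0.0001 -0.0038] F ramp [-6.24 -0.11 -0.89] w 0.4
```

```bash
python3 -m jog '[[0,[0.02,0,0],[0,0,0]],[0,[0.04,0,0],[0,0,0]],[0,[0.06,0,0],[0,0,0]],[0,[0.08,0,0],[0,0,0]],[0,[0.10,0,0],[0,0,0]],[0,[0.12,0,0],[0,0,0]],[0,[0.14,0,0],[0,0,0]],[0,[0.16,0,0],[0,0,0]]]' | grep -E "ee|ft"
python3 - <<'E'
from h import *
st()
E
python3 -m jog '[[0,[0.02,0,0],[0,0,0]],[0,[0.04,0,0],[0,0,0]],[0,[0.06,0,0],[0,0,0]],[0,[0.08,0,0],[0,0,0]],[0,[0.10,0,0],[0,0,0]],[0,[0.12,0,0],[0,0,0]],[0,[0.14,0,0],[0,0,0]],[0,[0.16,0,0],[0,0,0]]]' | grep -E "ee|ft"
python3 - <<'E'
from h import *
st()
E
```

```text
ee_pos: [556.2, 126.0, 34.5]
ft_force: [-5.5, 0.6, -1.8]
t 18.75 ramp uvh [70.04 -0.48 14.91] rot err [-0.0005  0.0001 -0.001 ] F ramp [-5.67 -0.24 -0.99] w 0.3
ee_pos: [555.7, 126.4, 34.7]
ft_force: [-2.9, 0.8, -1.4]
t 19.55 ramp uvh [69.47 -0.15 15.22] rot err [-0.0013  0.0001  0.001 ] F ramp [-3.19  0.36 -1.01] w 0.3
```

```bash
python3 -m jog '[[0,[0.02,0,0],[0,0,0]],[0,[0.04,0,0],[0,0,0]],[0,[0.06,0,0],[0,0,0]],[0,[0.08,0,0],[0,0,0]],[0,[0.10,0,0],[0,0,0]],[0,[0.12,0,0],[0,0,0]],[0,[0.14,0,0],[0,0,0]],[0,[0.16,0,0],[0,0,0]]]' | grep -E "ee|ft"
python3 -m jog '[[0,[0.02,0,0],[0,0,0]],[0,[0.04,0,0],[0,0,0]],[0,[0.06,0,0],[0,0,0]],[0,[0.08,0,0],[0,0,0]],[0,[0.10,0,0],[0,0,0]],[0,[0.12,0,0],[0,0,0]],[0,[0.14,0,0],[0,0,0]],[0,[0.16,0,0],[0,0,0]]]' | grep -E "ee|ft"
python3 - <<'E'
from h import *
st()
E
```

```text
ee_pos: [554.5, 126.7, 34.7]
ft_force: [-0.3, 0.3, 0.2]
ee_pos: [552.2, 126.8, 34.1]
ft_force: [0.2, -0.8, 0.1]
t 21.15 ramp uvh [65.87 -0.26 15.13] rot err [-0.001   0.      0.0003] F ramp [ 0.32 -0.72  0.09] w 0.3
```

```bash
python3 -m jog '[[0,[0.5,0,0],[0,0,0]],[0,[2,0,0],[0,0,0]],[0,[4,-1,0],[0,0,0]],[0,[6,-4,0],[0,0,0]],[0,[8,-8,0],[0,0,0]],[0,[8,-8,0],[0,0,0]]]' | grep -E "ee|ft"
python3 - <<'E'
from h import *
st(); save('scene','scene8'); save('side','side8'); save('wrist','wrist8'); crop('scene8',320,170,410,240,8,'c10'); crop('side8',240,180,350,270,7,'c11')
for nm in('scene7','scene8'):
    W=cloud(load(nm)).reshape(-1,3); W=W[np.isfinite(W[:,0])]
    q=(W-foot)@Fr; m=(abs(q[:,2]-36)<3)&(abs(q[:,1])<26)&(q[:,0]>60)&(q[:,0]<190)
    r=cv2.minAreaRect(q[m,:2].astype(np.float32)); print(nm,r,np.median(q[m,2]),'edge',np.percentile(q[m,0],[2,98,99.5]))
    print(np.linalg.lstsq(np.c_[q[m,:2],np.ones(m.sum())],q[m,2],rcond=None)[0])
E
```

```text
ee_pos: [461.5, 140.6, 105.1]
ft_force: [0.3, 1.2, -0.5]
t 21.75 ramp uvh [-1.510e+01 -1.000e-02  9.819e+01] rot err [-0.0026 -0.0007  0.0031] F ramp [ 0.05  1.24 -0.5 ] w 0.8
scene7 ((121.54064178466797, -0.12494468688964844), (122.07360076904297, 44.587005615234375), 0.044403187930583954) 36.5687244646686 edge [ 79.20723719 181.47359335 182.32984092]
[-4.89387280e-03  1.70216995e-02  3.71399408e+01]
scene8 ((130.95193481445312, 0.6549930572509766), (46.11467742919922, 103.81070709228516), 88.99932861328125) 36.627152920075886 edge [ 81.56695385 180.16886434 180.94393284]
[-6.87715204e-03  1.03501734e-02  3.74059090e+01]
```

View pics/c10.png

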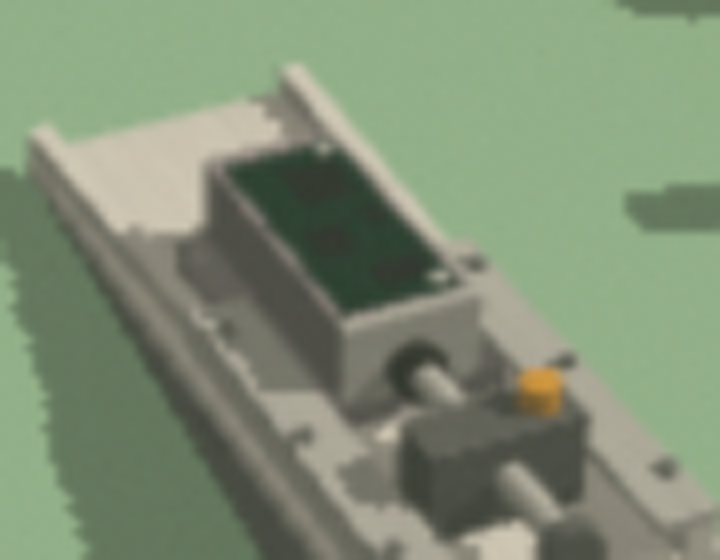

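View pics/c11.png

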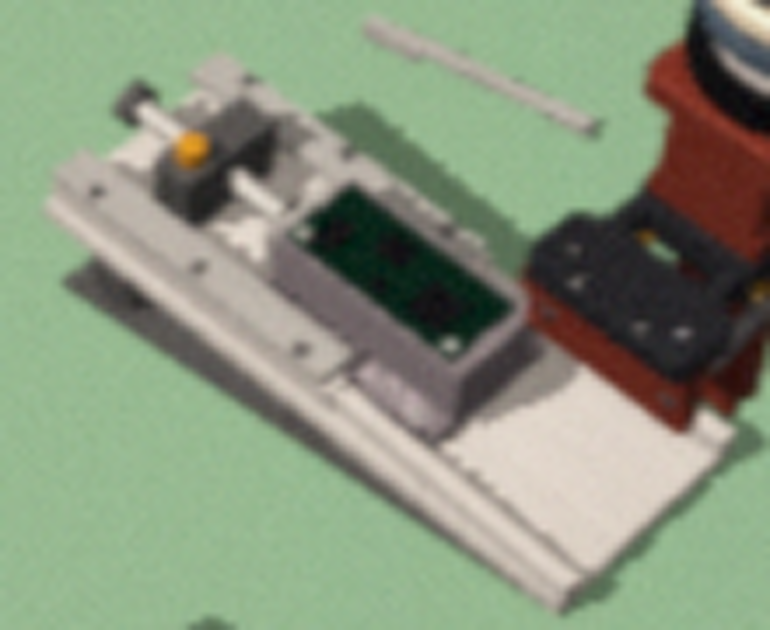

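```bash
python3 - <<'E'
from h import *
go(rp(40,0,13.5),RR)
E
python3 -m jog '[[0,[-3,2,0],[0,0,0]],[0,[-3,5,0],[0,0,0]],[0,[-3,7.5,0],[0,0,0]],[0,[-3,8.4,0],[0,0,0]],[0,[-4,8.4,0],[0,0,0]],[0,[-5.5,8.4,0],[0,0,0]],[0,[-5.5,8.4,0],[0,0,0]],[0,[-5.5,8.4,0],[0,0,0]]]'
python3 - <<'E'
from h import *
st()
E
```

```text
shift cm [-5.363, 8.164, 0.003] turn [0.0015, 0.0001, -0.0013] rows 2.0
t: 22.7
ee_pos: [529.6, 130.4, 27.9]
orientation: [-0.321, -2.197, 2.216]
ft_force: [0.3, 0.4, 0.7]
width: 0.5
t 22.7 ramp uvh [4.241e+01 1.000e-02 1.211e+01] rot err [-0.0019  0.0008  0.0026] F ramp [0.38 0.4  0.66] w 0.5
```

```bash
python3 -m jog '[[0,[-0.8,-0.1,0],[0,0,0]],[0,[-1.5,-0.1,0],[0,0,0]],[0,[-2,-0.1,0],[0,0,0]],[0,[-2.2,-0.1,0],[0,0,0]],[0,[-2.3,-0.1,0],[0,0,0]],[0,[-2.3,-0.1,0],[0,0,0]]]'|grep ft
python3 - <<'E'
from h import *
st()
E
python3 -m jog '[[0,[-0.03,0,0],[0,0,0]],[0,[-0.06,0,0],[0,0,0]],[0,[-0.09,0,0],[0,0,0]]]'|grep ft
python3 - <<'E'
from h import *
st()
E
python3 -m jog '[[0,[-0.03,0,0],[0,0,0]],[0,[-0.05,0,0],[0,0,0]]]'|grep ft
python3 - <<'E'
from h import *
st()
E
python3 -m jog '[[0,[-0.03,0,0],[0,0,0]],[0,[-0.05,0,0],[0,0,0]]]'|grep ft
python3 - <<'E'
from h import *
st()
E
```

```text
ft_force: [0.4, -0.5, 0.7]
t 23.3 ramp uvh [63.82 -0.31 12.06] rot err [-0.0009  0.0001  0.0001] F ramp [ 0.52 -0.43  0.59] w 0.4
ft_force: [-0.1, -0.2, 0.2]
t 23.6 ramp uvh [64.62 -0.26 12.07] rot err [-0.0009  0.      0.    ] F ramp [-0.01 -0.17  0.15] w 0.6
ft_force: [0.3, 0.3, 0.6]
t 23.8 ramp uvh [65.28 -0.26 12.13] rot err [-0.001   0.0001  0.0003] F ramp [0.35 0.39 0.59] w 0.7
ft_force: [-0.4, 0.8, -1.0]
t 24.0 ramp uvh [65.82 -0.25 12.12] rot err [-0.001   0.0001  0.0003] F ramp [-0.66  0.76 -0.94] w 0.3
```

```bash
cat > s.py <<'E'
from h import *
st()
E
python3 -m jog '[[0,[-0.05,0,0],[0,0,0]],[0,[-0.1,0,0],[0,0,0]],[0,[-0.15,0,0],[0,0,0]]]'>/dev/null; python3 s.py
python3 -m jog '[[0,[-0.03,0,0],[0,0,0]]]'>/dev/null; python3 s.py
python3 -m jog '[[0,[-0.03,0,0],[0,0,0]]]'>/dev/null; python3 s.py
python3 -m jog '[[0,[-0.03,0,0],[0,0,0]]]'>/dev/null; python3 s.py
python3 -m jog '[[0,[-0.03,0,0],[0,0,0]]]'>/dev/null; python3 s.py
python3 -m jog '[[0,[-0.03,0,0],[0,0,0]]]'>/dev/null; python3 s.py
```

```text
t 24.3 ramp uvh [67.32 -0.3  12.12] rot err [-0.001   0.0002  0.0002] F ramp [-0.32  0.16  0.5 ] w 0.6
t 24.4 ramp uvh [67.68 -0.27 12.13] rot err [-0.001   0.0001  0.0003] F ramp [-0.1  -0.01  0.16] w 0.6
t 24.5 ramp uvh [67.94 -0.28 12.11] rot err [-0.001   0.0002  0.0003] F ramp [-0.03 -0.53 -0.09] w 0.7
t 24.6 ramp uvh [68.2  -0.29 12.1 ] rot err [-0.001   0.0001  0.0002] F ramp [0.2  0.08 0.41] w 0.5
t 24.7 ramp uvh [68.42 -0.31 12.11] rot err [-0.0009  0.0001  0.0001] F ramp [-1.87  0.42  1.23] w 0.3
t 24.8 ramp uvh [68.47 -0.32 12.09] rot err [-0.0008  0.0002 -0.0004] F ramp [-1.14  0.74  0.95] w 0.5
```

```bash

python3 -m jog '[[0,[-0.03,0,0],[0,0,0]]]'>/dev/null; python3 s.py
python3 -m jog '[[0,[-0.03,0,0],[0,0,0]]]'>/dev/null; python3 s.py
python3 -m jog '[[0,[-0.03,0,0],[0,0,0]]]'>/dev/null; python3 s.py
python3 -m jog '[[0,[-0.03,0,0],[0,0,0]]]'>/dev/null; python3 s.py
python3 -m jog '[[0,[-0.03,0,0],[0,0,0]]]'>/dev/null; python3 s.py
python3 -m jog '[[0,[-0.03,0,0],[0,0,0]]]'>/dev/null; python3 s.py
```

```text
t 24.9 ramp uvh [68.44 -0.38 12.04] rot err [-0.0006  0.0002 -0.0009] F ramp [-3.45  0.53  2.02] w 0.8
t 25.0 ramp uvh [68.57 -0.45 12.05] rot err [-0.0005  0.0001 -0.0012] F ramp [-4.12  0.99  3.22] w 0.6
t 25.1 ramp uvh [68.72 -0.53 12.02] rot err [-0.0003  0.0001 -0.0015] F ramp [-4.91  1.7   4.27] w 0.5
t 25.2 ramp uvh [68.9  -0.58 12.02] rot err [-0.0002  0.0001 -0.0017] F ramp [-6.37  0.54  4.94] w 0.4
t 25.3 ramp uvh [68.99 -0.61 12.01] rot err [-0.0001  0.     -0.0021] F ramp [-5.96  1.14  5.13] w 0.3
t 25.4 ramp uvh [69.11 -0.68 12.02] rot err [ 0.      0.0001 -0.0024] F ramp [-6.42  0.21  6.23] w 0.9
```

```bash

python3 -m jog '[[0,[0,-0.02,0],[0,0,0]],[0,[0,-0.04,0],[0,0,0]],[0,[0,-0.04,0],[0,0,0]]]'>/dev/null; python3 s.py
python3 -m jog '[[0,[0.01,0,0],[0,0,0]],[0,[0.02,0,0],[0,0,0]],[0,[0.03,0,0],[0,0,0]],[0,[0.04,0,0],[0,0,0]],[0,[0.05,0,0],[0,0,0]],[0,[0.06,0,0],[0,0,0]]]'>/dev/null; python3 s.py
python3 -m jog '[[0,[0.01,0,0],[0,0,0]],[0,[0.02,0,0],[0,0,0]],[0,[0.03,0,0],[0,0,0]],[0,[0.04,0,0],[0,0,0]],[0,[0.05,0,0],[0,0,0]],[0,[0.06,0,0],[0,0,0]]]'>/dev/null; python3 s.py
```

```text
t 25.7 ramp uvh [69.82 -0.58 12.21] rot err [-0.0004  0.0001 -0.0012] F ramp [-4.97 -0.79 -0.81] w 0.8
t 26.3 ramp uvh [69.93 -0.3  12.5 ] rot err [-0.0009  0.0001  0.0002] F ramp [-4.88  0.1  -0.91] w 0.3
t 26.9 ramp uvh [69.6  -0.19 12.56] rot err [-0.0011  0.0001  0.0007] F ramp [-3.78 -0.26 -1.39] w 0.3
```

```bash

python3 -m jog '[[0,[0,0.01,0],[0,0,0]],[0,[0,0.02,0],[0,0,0]],[0,[0,0.02,0],[0,0,0]]]'>/dev/null; python3 s.py
python3 -m jog '[[0,[0.01,0,0],[0,0,0]],[0,[0.02,0,0],[0,0,0]],[0,[0.03,0,0],[0,0,0]],[0,[0.04,0,0],[0,0,0]],[0,[0.05,0,0],[0,0,0]]]'>/dev/null; python3 s.py
python3 -m jog '[[0,[0.01,0,0],[0,0,0]],[0,[0.02,0,0],[0,0,0]],[0,[0.03,0,0],[0,0,0]],[0,[0.04,0,0],[0,0,0]],[0,[0.05,0,0],[0,0,0]]]'>/dev/null; python3 s.py
python3 -m jog '[[0,[0.01,0,0],[0,0,0]],[0,[0.02,0,0],[0,0,0]],[0,[0.03,0,0],[0,0,0]],[0,[0.04,0,0],[0,0,0]],[0,[0.05,0,0],[0,0,0]]]'>/dev/null; python3 s.py
```

```text
t 27.2 ramp uvh [69.54 -0.23 12.35] rot err [-0.0011  0.0001  0.0005] F ramp [-3.56 -0.19 -0.87] w 0.7
t 27.7 ramp uvh [69.14 -0.19 12.39] rot err [-0.0012  0.0001  0.0008] F ramp [-2.87 -0.61 -1.63] w 0.0
t 28.2 ramp uvh [68.75 -0.15 12.42] rot err [-0.0013  0.0001  0.0009] F ramp [-0.86 -0.25 -0.95] w 0.1
t 28.7 ramp uvh [68.24 -0.14 12.47] rot err [-0.0012  0.0001  0.0009] F ramp [-0.09  0.21 -0.02] w 0.6
```

```bash

python3 -m jog '[[0,[0.03,0,0],[0,0,0]],[0,[0.1,0,0],[0,0,0]],[0,[0.3,0,0],[0,0,0]],[0,[1,0,0],[0,0,0]],[0,[3,-1,0],[0,0,0]],[0,[6,-4,0],[0,0,0]],[0,[8,-8,0],[0,0,0]],[0,[8,-8,0],[0,0,0]]]'|grep ft
python3 - <<'E'
from h import *
save('scene','scene9'); crop('scene9',320,170,410,240,8,'c12')
W=cloud(load('scene9')).reshape(-1,3); W=W[np.isfinite(W[:,0])]
q=(W-foot)@Fr; m=(abs(q[:,2]-36)<3)&(abs(q[:,1])<26)&(q[:,0]>60)&(q[:,0]<190)
r=cv2.minAreaRect(q[m,:2].astype(np.float32)); print(r,np.median(q[m,2]),np.percentile(q[m,0],[2,98,99.5]))
a,b=load('scene0'),load('scene9')
for n,p in dict(jar=(254,200),tin=(190,240),bottle=(457,160),dish=(412,160),tw=(317,258),phone=(175,330),sd=(257,325)).items(): print(n,np.linalg.norm(pt(a,*p,1)-pt(b,*p,1)).round(1))
E
```

```text
ft_force: [0.8, 0.7, -0.7]
((130.39993286132812, 0.5349712371826172), (103.52906799316406, 45.892059326171875), 0.10582949966192245) 36.62990153036742 [ 81.36052221 180.56811994 181.44576009]
jar 0.7
tin 0.2
bottle 0.4
dish 1.9
tw 1.3
phone 0.1
sd 0.6
```

View pics/c12.png

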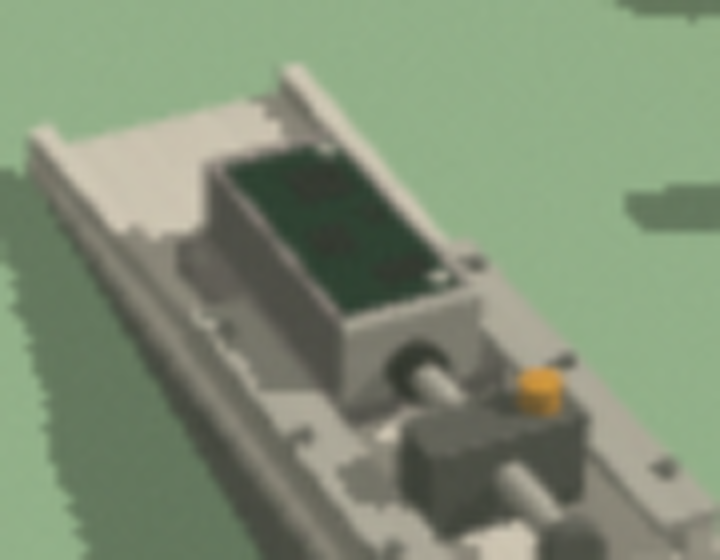

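View pics/scene9.png

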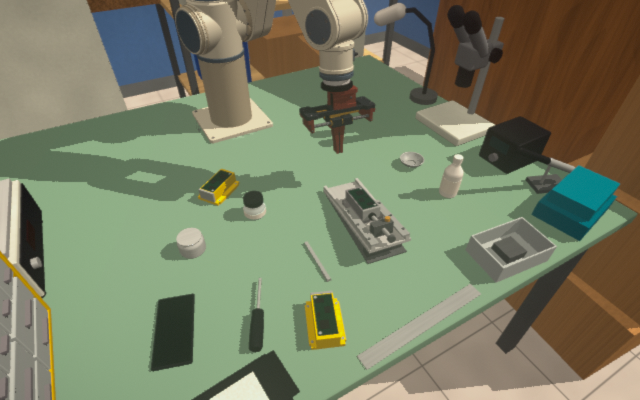

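The picture shows the carrier flat in the channel, under the lips, with its nose face at the rubber stop (crop px about 415,370). The bystanders read within 2 mm of where they started, so I'm handing in.

```bash
python3 -c "
from workcell import ctrl
print(ctrl.close_job())"
```

```text
the job is handed in; nothing more can be done
None
```

The carrier is in the ramp channel, nose uphill against the sprung stop, and the job is handed in at about 30 s of the 64 s. The interface gave no verdict. That the nose still touches the stop is inferred from force readings, not measured directly.

**What I did:** I picked up the grey carrier, not the yellow look-alikes, and laid it in the open foot of the ramp. I then pushed it up with closed fingers until the force rose at the stop. The highest push was about 13 N. Part of that was the fingers pressing the carrier down, so I corrected for it and held about 11.7 N before easing off slowly.

**Touching the stop:** After the first release the camera could not settle whether the nose still touched, so I felt for it again. The force climbed straight past the roughly 1.7 N that sliding alone takes, so it had still been touching. I pressed lightly (about 6 N) and released more slowly. I did not feel again after that; the final pictures agree to about 1 mm.

**Last checks:**
- **Pose:** the carrier is flat in the channel, about 0.5 mm off centre. It is in line with the ramp to within the camera's accuracy.
- **Bystanders:** all seven read within 2 mm of their starting places.
- **Disagreement:** the stop's contact point came out between 68.3 and 69.1 mm of fingertip travel up the slope, depending on which readings I used. The carrier came to rest at about 68.5 mm, inside that spread.

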